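Punch a wooden crate tag

ROBOT

A 6-joint arm with a two-finger parallel gripper is mounted at the origin on the work surface. World frame = base frame: x ahead of the robot, y to its left, z up, the work surface at z = 0. Lengths are in mm, angles in rad, forces in N, time in s.
With the tool pointing down it reaches from about 275 to 750 mm from the base axis. Payload 10.2 kg.
Tool frame: the origin (TCP) lies at the very end of the fingers, on their centre line; the grasp point (between the pads) lies 19 mm behind it; x points along the fingers, y is the direction in which the jaws open and shut, and the axes are right-handed (so a half turn about x gives the same grasp; the last joint's range is limited). The gripper opens to 85 mm and grips with 20 to 120 N. Pads are 22 mm wide; open, the fingers measure 114 mm over their backs; the gripper's body (76 mm by 85 mm) begins 54 mm behind the grasp point. The pads swing forward as they close: fully open they stand 13 mm farther back than shut.
Start: joints at [1.074, 0.313, 1.498, -0, 1.331, -0.223], TCP at [141.968, 505.446, 206.394] pointing down, gripper open.
Joint ranges: [-2.94, 2.94], [-0.97, 2.17], [0.19, 2.56], [-1.23, 4.37], [0.02, 3.11], [-2.88, 2.88]. Speed limits (rad/s): [2.39, 2.39, 3.01, 3.14, 3.14, 3.14].

INTERFACE

Orientations are given as a unit quaternion [w, x, y, z].
In Python, from rig import ctrl, viewer, order gives the robot as it stands. The module is installed in compiled form; this text tells all that it offers.
- The arm moves only by the tool carry_out, never from a script. Its argument "deltas" is a list of rows, each a list of 7 numbers: the gripper command: -1 is fully open, 1 is shut, values between are in proportion, then the shift along the tool's x, y, z in mm, then the turn, a rotation vector about the tool's x, y, z in degrees. A call has exactly 5 rows; each row is the pose to reach, as a shift and turn from the pose commanded when the call began, along the tool's axes at that moment; what a row does not reach only later rows make up. A row lasts 1/8 s, in which the tool goes at most 62.5 mm and 10.7 degrees, less where a joint would pass 70% of its speed; a pose out of reach is approached as far as the arm can. A call with a gripper value outside its range is refused whole. The fingers move at their own pace and stop on an object; "newtons" is the grip in N (left out, the last holds). Time passes only in rows, so rows that repeat a pose let the fingers close, or fill a call up. It gives the time, the measured TCP pose, the force and the opening at its end, in the units of the state.
- ctrl.sense(): the state, without advancing time (a new reading comes with each control period).
- viewer.capture(name): name is "side" or "top" or "wrist"; returns the picture (480x640x3 uint8, red, green, blue); there is no depth.
- viewer.calibration(name): a dict with "fx", "fy", "cx", "cy" (pixels), "k1" (the pictures are not rectified: a ray, as slopes to the right and down, at radius r is drawn at 1 + k1 r^2 times it, then the intrinsics apply), "xyz" and "attitude" of the camera in the world; the wrist camera has in their place "T_tool_cam" (4x4, takes a point from camera to tool coordinates, whose origin is the TCP and whose axes are the tool frame's). Camera axes: x right, y down, z forward; pixel columns grow to the right and rows downward; lengths in mm; the calibration is good to about 2 mm. A picture is of the moment at which its call begins: read the wrist's pose just before it. calibration takes no time and is no camera call.
- order.finish_job(): hands the job in, once; it reports no verdict.
The state is a dict: "time_s": time; "joints": joint angles; "dq": joint speeds; "tau": joint torques, N m; "eef_pos": TCP position; "ee_rot": TCP orientation; "force": force on the tool from outside, world axes, zero at the start; "wrist_torque": the same for the moment, N m; "grip_width": opening from 0.0 (shut) to 1.0 (fully open).
Only numpy, scipy, OpenCV 4.12 (cv2) and the standard library are available. Lean on these libraries where they do the work, as an engineer would, in place of code of your own. Each camera call takes 0.05 s, during which the arm holds its last target. There are 200 camera calls.

TASK

Slide the oblong wooden tag along the table into the channel of the punch stand until it rests fully home against the end stop, then take up the mallet and knock the sprung punch down with a quick, measured blow (not a slow press) so that it bites into the tag, but does not go on to its bottom stop, which would split the tag. Finally stand the mallet back on the cork mat on its striking face, with the tag still home and the jug, the round disc and the brush left where they are.

Things in the scene. Friction and masses are not known exactly. Their poses are not given: they have to be found in the camera images.
- stand: Fixed steel punch stand. Origin on the table straight below the punch; x from the channel's mouth to its end stop, z up. Rails 16 mm high, inner faces at y = +-23.5 mm, x = -30 to 56; the mouth flares to 84 mm wide at x = -67. The channel's floor is the table. Inner face of the end stop at x = 41. Bridge over x = -22 to 22, y = +-40, from z = 16 to 32 mm, with a 28 mm wide boss to 36.
- punch (a joint): Travel in m of the upright sprung punch: 0 up, 0.022 at its bottom stop; needs 4 N to start, 14 N at the stop, springs back. Its tip meets the tag after 9 mm; over 10 mm down it has bitten, over 19 mm it splits the tag (wood adds no resistance). Its flat cap (28 mm wide) sits on a screw spindle, set anew each time: cap top 68 to 96 mm above the table when up, not measured: feel for it.
- tag: Loose oblong plywood tag, 110 x 44 x 6 mm, 30 g, lying flat before the channel's mouth. Origin at the centre of its underside; x along its length towards the stand, z up. When home its origin is at x = -14 mm of the stand and its rear end at x = -69 mm, outside the bridge.
- mallet: Loose wooden mallet, about 0.4 kg, standing on a striking face on the mat, handle level. Head 56 (x) x 60 (y) x 90 (z) mm; origin at the centre of the lower striking face, z up. Handle 22 mm wide, 28 mm high, from x = -28 to -158 mm, axis 45 mm above the lower face. Centre of mass 12 mm from the head's centre towards the handle.
- mallet_grip (a point): Point on the handle's axis to grip, 73 mm from the head's centre, 45 mm above the lower striking face.
- mat: Fixed cork mat, 160 x 160 mm, 3 mm thick, origin at the centre of its underside; the mallet's place.
- jug: Loose terracotta jug, 88 mm across, 125 mm high, origin at the centre of its foot. Bystander.
- disc: Loose round plywood disc, 48 mm across, 6 mm thick. Bystander.
- brush: Loose hand brush lying on the table beyond the stand. Bystander.
There are look-alikes about, which are no part of the job. What is meant by the tag is not orange or red, and is the smaller of those in its own colour.

How it is judged:
By the outcome, as a careful person would: the job done as asked, in the order asked, and still so for the second after the job is handed in, with the robot touching nothing.
It also fails if it takes over 72 s, if anything falls off the work surface, if the arm or the gripper's body presses on something with over 40 N, if the wrist force passes 120 N, or if a joint passes its speed limit or range.

## Working session

There is one attempt and no reset: what is moved stays moved. The work goes in short steps, Python scripts to look and compute and a tool call to move; the robot and the scene stay as the last step left them, time stands still between calls to the robot, and variables do not carry over. Pictures are saved under pics/ and viewed, about 8 in all and at most 12, crops included, and the job is handed in when it is done.

Besides the shell and the picture viewer there is one more tool, called after ">>>" in YAML: its name, and indented under it one key for each argument. carry_out: Moves the arm, as the interface text tells. Its arguments: {"type":"object","properties":{"deltas":{"type":"array"},"newtons":{"type":"number"}},"required":["deltas"]}

```bash
mkdir -p pics
python3 - <<'E'
from rig import ctrl,viewer
import cv2,numpy as np
for n in("top","side"):
    im=viewer.capture(n);cv2.imwrite(f"pics/{n}0.png",im[...,::-1]);c=viewer.calibration(n);print(n,c)
print(viewer.calibration("wrist"))
print(ctrl.sense())
E
```

```text
top {'fx': 539.5477496855826, 'fy': 539.5477496855826, 'cx': 315.4387416682695, 'cy': 237.46069953934256, 'k1': 0.03213612960088731, 'xyz': array([460.33353313,  12.00662314, 918.20494552]), 'attitude': array([ 0.02261096, -0.70523098,  0.70770298, -0.03597911])}
side {'fx': 480.92964775769724, 'fy': 480.92964775769724, 'cx': 308.8500285783337, 'cy': 237.50976675627285, 'k1': 0.004613554738482704, 'xyz': array([ -36.53863179, -592.11916185,  594.28293002]), 'attitude': array([-0.44982288,  0.8108009 , -0.3325502 ,  0.17225457])}
{'fx': 364.0856862833339, 'fy': 364.0856862833339, 'cx': 313.4367042207389, 'cy': 243.01820410323387, 'k1': -0.02566265648540843, 'T_tool_cam': array([[ 8.91581317e-04, -2.87655491e-01,  9.57733535e-01,
        -1.67912866e+02],
       [ 9.99998983e-01, -8.09912513e-04, -1.17418483e-03,
        -7.41865886e-02],
       [ 1.11344109e-03,  9.57733607e-01,  2.87654476e-01,
        -7.23537795e+01],
       [ 0.00000000e+00,  0.00000000e+00,  0.00000000e+00,
         1.00000000e+00]])}
{'time_s': 0.1, 'joints': array([ 1.07362206e+00,  3.13389898e-01,  1.49831498e+00, -1.66633138e-05,
        1.33098596e+00, -2.23359787e-01]), 'dq': array([ 0.00023176, -0.00021839, -0.00084707,  0.00111732, -0.0008272 ,
        0.00057173]), 'tau': array([ 3.46352528e-03, -4.12893784e+01, -2.60141480e+01, -2.41601319e-04,
        2.99857260e-03,  1.50115875e-05]), 'eef_pos': array([141.84313752, 505.22972559, 205.91180244]), 'ee_rot': array([ 0.70035883,  0.09613914,  0.70062187, -0.09686985]), 'force': array([-0.00938918, -0.53652905, -0.43125631]), 'wrist_torque': array([-0.01081156, -0.03291799,  0.02849318]), 'grip_width': 1.0023012113300476}
```

View pics/top0.png

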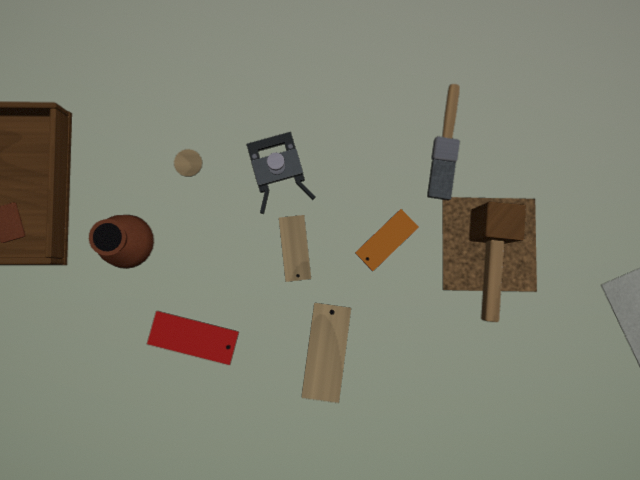

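View pics/side0.png

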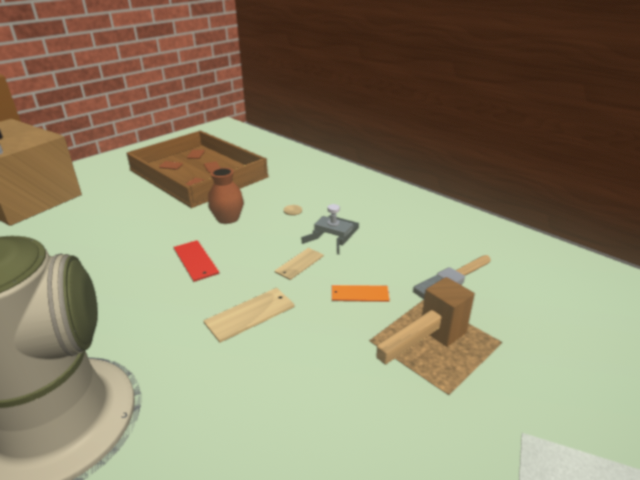

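```bash
cat > h.py <<'E'
import numpy as np,cv2
from scipy.spatial.transform import Rotation as R
from rig import ctrl,viewer
def rot(q): return R.from_quat([q[1],q[2],q[3],q[0]]).as_matrix()
def cam(n,s=None):
    c=viewer.calibration(n)
    if n=="wrist":
        s=s or ctrl.sense(); T=c["T_tool_cam"]; A=rot(s["ee_rot"])
        return c,A@T[:3,:3],A@T[:3,3]+s["eef_pos"]
    return c,rot(c["attitude"]),np.array(c["xyz"])
def ray(C,uv):
    c,A,o=C; d=(np.array(uv,float).reshape(-1,2)-[c["cx"],c["cy"]])/[c["fx"],c["fy"]]
    s=d.copy()
    for _ in range(20): s=d/(1+c["k1"]*(s**2).sum(1,keepdims=True))
    return o,np.c_[s,np.ones(len(s))]@A.T
def plane(C,uv,z):
    o,d=ray(C,uv); return o+d*((z-o[2])/d[:,2:])
def proj(C,p):
    c,A,o=C; q=(np.array(p,float).reshape(-1,3)-o)@A; s=q[:,:2]/q[:,2:]
    return s*(1+c["k1"]*(s**2).sum(1,keepdims=True))*[c["fx"],c["fy"]]+[c["cx"],c["cy"]]
E
python3 - <<'E'
from h import *
C=cam("top"); im=cv2.imread("pics/top0.png"); hsv=cv2.cvtColor(im,cv2.COLOR_BGR2HSV)
print([hsv[v,u] for u,v in((295,235),(400,360),(276,175),(188,160),(500,220),(325,350))])
m=((hsv[...,0]<25)&(hsv[...,1]>60)&(hsv[...,2]>60)).astype(np.uint8)
for c in cv2.findContours(m,0,1)[0]:
    if cv2.contourArea(c)<200: continue
    r=cv2.minAreaRect(c); b=cv2.boxPoints(r); z=6
    if r[0][0]>440: z=48 if 0 else 6
    print("box",np.round(r[0]),np.round(b).tolist(),np.round(plane(C,b,z)[:,:2]).tolist(),np.round(plane(C,[r[0]],z)[0]))
d=((hsv[...,2]<90)).astype(np.uint8)
for c in cv2.findContours(d,0,1)[0]:
    if cv2.contourArea(c)>60: print("dark",cv2.boundingRect(c),cv2.contourArea(c))
print(np.round(plane(C,[(276,162),(263,212),(313,197),(248,145),(291,133)],16)))
cr=cv2.resize(im[120:225,235:330],None,fx=6,fy=5.7*6/5.7,interpolation=cv2.INTER_CUBIC)[:600]
cr2=cv2.resize(im[70:330,430:545],None,fx=2.3,fy=2.3)[:600]
cv2.imwrite("pics/crop.png",cr)
E
```

```text
[array([ 18,  89, 123], dtype=uint8), array([ 43,  29, 141], dtype=uint8), array([105,  22,  71], dtype=uint8), array([ 18,  90, 116], dtype=uint8), array([ 15, 152,  79], dtype=uint8), array([ 19,  87, 123], dtype=uint8)]
box [192. 337.] [[146.0, 344.0], [155.0, 310.0], [239.0, 331.0], [230.0, 365.0]] [[360.0, 275.0], [416.0, 262.0], [380.0, 123.0], [324.0, 137.0]] [370. 200.   6.]
box [326. 352.] [[301.0, 397.0], [313.0, 302.0], [351.0, 307.0], [338.0, 402.0]] [[272.0, 20.0], [427.0, -2.0], [419.0, -64.0], [263.0, -42.0]] [344. -22.   6.]
box [294. 248.] [[278.0, 217.0], [304.0, 214.0], [311.0, 278.0], [285.0, 281.0]] [[571.0, 58.0], [575.0, 15.0], [467.0, 3.0], [462.0, 46.0]] [518.  30.   6.]
box [120. 236.] [[85.0, 252.0], [94.0, 208.0], [155.0, 219.0], [147.0, 263.0]] [[513.0, 379.0], [587.0, 367.0], [567.0, 265.0], [493.0, 278.0]] [540. 322.   6.]
box [386. 240.] [[354.0, 252.0], [400.0, 208.0], [419.0, 227.0], [372.0, 271.0]] [[510.0, -71.0], [587.0, -151.0], [554.0, -181.0], [478.0, -101.0]] [ 532. -126.    6.]
box [490. 259.] [[443.0, 197.0], [536.0, 197.0], [536.0, 321.0], 
[... 325 characters left out ...]
], [55.0, 263.0]] [[495.0, 517.0], [755.0, 527.0], [756.0, 436.0], [495.0, 428.0]] [624. 477.   6.]
box [ 28. 104.] [[-0.0, 102.0], [55.0, 102.0], [55.0, 107.0], [0.0, 107.0]] [[768.0, 527.0], [769.0, 437.0], [760.0, 436.0], [759.0, 527.0]] [764. 482.   6.]
box [451. 111.] [[441.0, 136.0], [449.0, 83.0], [460.0, 85.0], [452.0, 138.0]] [[710.0, -224.0], [805.0, -239.0], [802.0, -257.0], [708.0, -242.0]] [ 756. -240.    6.]
dark (512, 259, 20, 22) 140.5
dark (89, 215, 65, 54) 2573.0
dark (443, 198, 93, 123) 3808.0
dark (427, 137, 29, 65) 979.5
dark (246, 132, 69, 82) 2272.5
dark (0, 102, 72, 163) 11038.0
[[664.  61.  16.]
 [578.  83.  16.]
 [604.  -1.  16.]
 [693. 108.  16.]
 [714.  36.  16.]]
```

View pics/crop.png

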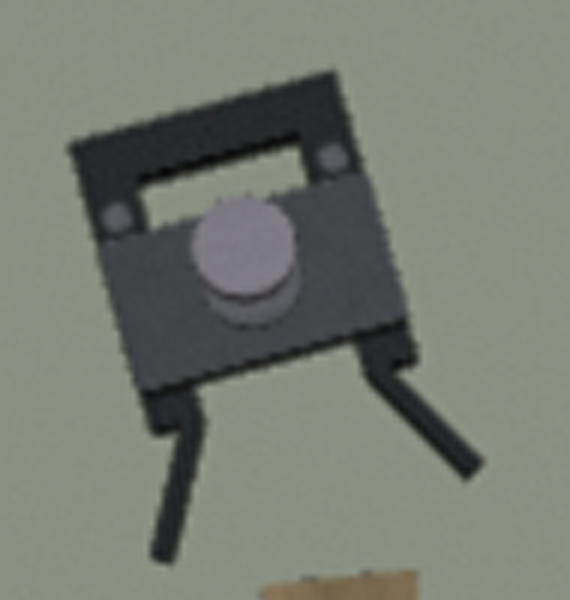

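```bash
cat > stand.py <<'E'
from h import *
C=cam("top")
crop=lambda a: np.array(a,float)/6+[235,120]-0.4
L=np.array([[22,40],[22,-40],[-22,-40],[-22,40],[56,40],[56,-40]],float)
uv=crop([(100,242),(367,175),(408,322),(140,390),(70,147),(335,72)])
P=np.r_[plane(C,uv[:4],32),plane(C,uv[4:],16)][:,:2]
def fit(L,P):
    a=L@[1,1j];b=P@[1,1j];am=a.mean();bm=b.mean()
    th=np.angle(((a-am).conj()*(b-bm)).sum());o=bm-am*np.exp(1j*th)
    return np.array([o.real,o.imag]),th,abs(o+a*np.exp(1j*th)-b)
E
python3 - <<'E'
from stand import *
for s in(slice(0,4),slice(0,6)):
    o,th,r=fit(L[s],P[s]);print("stand",o.round(1),np.degrees(th).round(2),r.round(1))
print("extent",np.linalg.norm(P[4]-P[5]),np.linalg.norm(P[0]-P[1]))
z=plane(C,crop([(245,247)]),85);print("cap@85",z)
# cap height from disc/bore line: world xy of cap ray vs stand o
oo,d=ray(C,crop([(245,247)]))
for h in(68,75,82,89,96):print(h,(plane(C,crop([(245,247)]),h)[0,:2]-o).round(1))
# tag from mask
hsv=cv2.cvtColor(cv2.imread("pics/top0.png"),cv2.COLOR_BGR2HSV)
m=((hsv[...,0]<25)&(hsv[...,1]>55)&(hsv[...,2]>50)).astype(np.uint8)
for c in cv2.findContours(m,0,1)[0]:
    r=cv2.minAreaRect(c)
    if abs(r[0][0]-294)<4 and abs(r[0][1]-248)<4:
        Q=cv2.minAreaRect(plane(C,c.reshape(-1,2),6)[:,:2].astype(np.float32));print("tag",Q)
# mallet handle
for n,h in(("end",62),):
    print("handle",plane(C,[(484,321),(497,321),(488,241),(504,241)],h).round(1))
print("head top",plane(C,[(487,203),(523,203),(524,241),(486,241)],93).round(1))
print("mat",plane(C,[(443,197),(536,197),(536,291),(443,291)],3).round(1))
print(rot(ctrl.sense()["ee_rot"]).round(3))
im=cv2.imread("pics/top0.png")[190:330,435:545];cv2.imwrite("pics/m.png",cv2.resize(im,None,fx=4.2,fy=4.2,interpolation=2))
S=cv2.imread("pics/side0.png")[190:260,290:370];S=cv2.resize(S,None,fx=7,fy=7,interpolation=2)
M=cv2.resize(im,None,fx=3.5,fy=3.5,interpolation=2);o=np.zeros((490,560+385,3),np.uint8);o[:490,:560]=S;o[:490,560:]=M[:490]
cv2.imwrite("pics/sm.png",cv2.resize(o,None,fx=.84,fy=.84))
E
```

```text
stand [652.3  58.6] 14.58 [1.6 2.2 1.6 2.1]
stand [652.   58.8] 15.34 [2.2 1.8 1.6 2.5 1.2 1.6]
extent 77.94814994700216 76.36015611440135
cap@85 [[650.13166597  58.19001165  85.        ]]
68 [2.  0.3]
75 [ 0.4 -0.1]
82 [-1.2 -0.5]
89 [-2.8 -0.8]
96 [-4.4 -1.2]
tag ((518.7415771484375, 30.283912658691406), (109.21997833251953, 43.43110656738281), 6.155059814453125)
handle [[ 398.6 -269.4   62. ]
 [ 398.6 -289.9   62. ]
 [ 525.  -279.8   62. ]
 [ 525.  -305.3   62. ]]
head top [[ 581.6 -269.5   93. ]
 [ 581.5 -325.1   93. ]
 [ 522.5 -324.6   93. ]
 [ 522.7 -266.2   93. ]]
mat [[ 605.5 -224.9    3. ]
 [ 605.  -384.5    3. ]
 [ 444.4 -378.3    3. ]
 [ 444.8 -221.     3. ]]
[[-0.001  0.27   0.963]
 [-0.001  0.963 -0.27 ]
 [-1.    -0.001 -0.   ]]
```

View pics/sm.png

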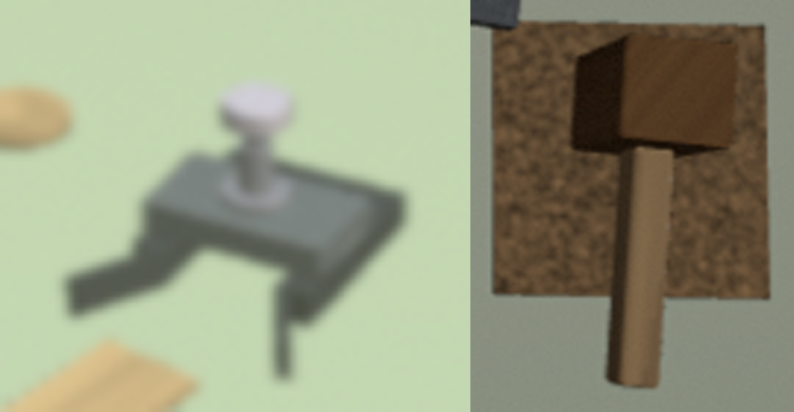

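```bash
cat >> h.py <<'E'
def tool(yaw):
    a=np.radians(yaw); z=np.array([np.cos(a),np.sin(a),0]); x=np.array([0,0,-1.]); return np.c_[x,np.cross(z,x),z]
def go(x,y,z,yaw):
    s=ctrl.sense(); A=rot(s["ee_rot"]); d=A.T@(np.array([x,y,z])-s["eef_pos"])
    r=R.from_matrix(A.T@tool(yaw)).as_rotvec(degrees=True)
    print("shift",d.round(1),"turn",r.round(1),"dist",np.linalg.norm(d).round(),"steps",max(np.linalg.norm(d)/62.5,np.linalg.norm(r)/10.7).round(1),"| t",round(s["time_s"],2),"pos",s["eef_pos"].round(1),"F",s["force"].round(1),"w",round(s["grip_width"],3))
E
python3 - <<'E'
from stand import *
o1,d1=ray(C,crop([(245,247)])); o2,d2=ray(cam("side"),[(290+258/5.88-.4,190+100/5.88-.4)])
A=np.c_[d1[0],-d2[0]];t=np.linalg.lstsq(A,o2-o1,rcond=None)[0];p=o1+t[0]*d1[0];q=o2+t[1]*d2[0];print("cap",p,q)
print(plane(C,[(496.4,241),(492.6,320.3)],62),plane(C,[(506.1,221.3)],93))
go(489,27,60,6.15)
E
```

```text
cap [652.67753507  58.80949541  73.82375344] [653.32918644  58.21042855  73.93898953]
[[ 524.98801875 -293.20943566   62.        ]
 [ 399.70638568 -282.98509058   62.        ]] [[ 553.08747488 -298.08442288   93.        ]]
shift [ 146.2 -366.4  463.6] turn [-21.8  -0.    0.1] dist 609.0 steps 9.7 | t 0.1 pos [141.8 505.2 205.9] F [-0.  -0.5 -0.4] w 1.002
```

>>> carry_out:
  deltas:
    - [-1,10,-36,46,-2,0,0]
    - [-1,22,-73,92,-4.5,0,0]
    - [-1,35,-110,139,-7,0,0]
    - [-1,50,-147,186,-9,0,0]
    - [-1,65,-184,232,-11,0,0]

```text
time_s: 0.72
eef_pos: [316.3, 263.9, 140.9]
ee_rot: [0.707, 0.028, 0.706, -0.028]
force: [0.9, 0.5, 0.5]
grip_width: 1.002
```

>>> carry_out:
  deltas:
    - [-0.3,16,-38,44,-2,0,0]
    - [-0.3,32,-75,90,-4,0,0]
    - [-0.3,48,-110,137,-7,0,0]
    - [-0.3,65,-145,184,-9,0,0]
    - [-0.3,80,-182,232,-10.8,0,0]

```text
time_s: 1.35
eef_pos: [533.0, 63.7, 60.5]
ee_rot: [0.706, -0.038, 0.706, 0.038]
force: [1.1, -1.0, 1.5]
grip_width: 0.652
```

Run:
```python
from h import *
go(489,27,20,6.15)
im=viewer.capture("wrist");cv2.imwrite("pics/w1.png",im[...,::-1])
```

```text
shift [ 40.5 -31.8 -47.6] turn [ 0. -0. -0.] dist 70.0 steps 1.1 | t 1.35 pos [533.   63.7  60.5] F [ 1.1 -1.   1.5] w 0.652
```

View pics/w1.png

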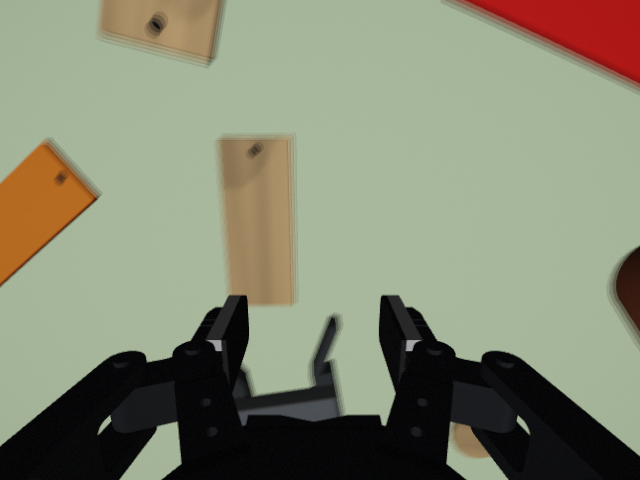

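>>> carry_out:
  deltas:
    - [-0.3,0,-16,-24,0,0,0]
    - [-0.3,0,-32,-48,0,0,0]
    - [-0.3,20,-32,-48,0,0,0]
    - [-0.3,40,-32,-48,0,0,0]
    - [-0.3,40,-32,-48,0,0,0]

```text
time_s: 2.02
eef_pos: [486.6, 28.5, 20.4]
ee_rot: [0.705, -0.037, 0.707, 0.038]
force: [1.2, -0.4, 0.2]
grip_width: 0.655
```

Run:
```python
from h import *
go(489,27,8,6.15)
C=cam("wrist"); im=viewer.capture("wrist")[...,::-1]; cv2.imwrite("pics/w2.png",im)
hsv=cv2.cvtColor(im,cv2.COLOR_BGR2HSV)
m=((hsv[...,0]<25)&(hsv[...,1]>55)&(hsv[...,2]>80)).astype(np.uint8)
for c in cv2.findContours(m,0,1)[0]:
    if cv2.contourArea(c)>1500: print(cv2.boundingRect(c),cv2.minAreaRect(plane(C,c.reshape(-1,2),6)[:,:2].astype(np.float32)))
print(proj(C,[[489,27,6]]))
```

```text
shift [12.4 -1.7  2.3] turn [-0.  -0.2 -0. ] dist 13.0 steps 0.2 | t 2.02 pos [486.6  28.5  20.4] F [ 1.2 -0.4  0.2] w 0.655
(0, 235, 127, 160) ((531.822509765625, -127.94307708740234), (44.22159957885742, 111.91780853271484), 43.38006591796875)
(267, 233, 84, 175) ((518.1925048828125, 28.731128692626953), (109.38893127441406, 43.8079719543457), 6.15964937210083)
(538, 0, 102, 127) ((363.39141845703125, 155.5581512451172), (57.76144790649414, 46.58268737792969), 75.51075744628906)
(133, 0, 161, 154) ((388.2793884277344, -30.639190673828125), (63.43269348144531, 68.3099365234375), 82.02965545654297)
[[311.38999564 278.64628198]]
```

View pics/w2.png

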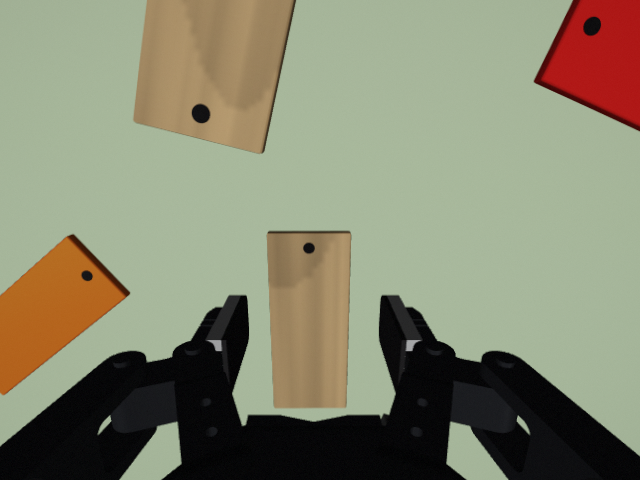

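>>> carry_out:
  deltas:
    - [-0.3,8,-2,1,0,0,0]
    - [-0.3,14,-2,1,0,0,0]
    - [-0.3,16,-2,1,0,0,0]
    - [-0.3,17,-2,1,0,0,0]
    - [-0.3,18,-2,1,0,0,0]

```text
time_s: 2.7
eef_pos: [488.9, 26.4, 3.5]
ee_rot: [0.706, -0.038, 0.706, 0.038]
force: [-0.7, -0.0, 0.5]
grip_width: 0.648
```

>>> carry_out:
  deltas:
    - [-0.3,1,0,0,0,0,0]
    - [-0.3,2,0,0,0,0,0]
    - [-0.3,2,0,0,0,0,0]
    - [-0.3,3,0,0,0,0,0]
    - [-0.3,3,0,0,0,0,0]

```text
time_s: 3.32
eef_pos: [488.8, 26.4, 0.3]
ee_rot: [0.706, -0.038, 0.706, 0.038]
force: [-0.1, -0.5, -0.7]
grip_width: 0.649
```

>>> carry_out:
  deltas:
    - [-0.3,1,0,0,0,0,0]
    - [-0.3,2,0,0,0,0,0]
    - [0.3,2,0,0,0,0,0]
    - [0.3,2,0,0,0,0,0]
    - [0.3,2,0,0,0,0,0]
  newtons: 20

```text
time_s: 3.95
eef_pos: [488.8, 26.4, -1.6]
ee_rot: [0.706, -0.038, 0.706, 0.038]
force: [0.1, -0.4, -0.4]
grip_width: 0.348
```

>>> carry_out:
  deltas:
    - [-0.2,0,0,0,0,0,0]
    - [-0.2,0,0,0,0,0,0]
    - [-0.2,1,0,0,0,0,0]
    - [-0.2,2,0,0,0,0,0]
    - [-0.2,3,0,0,0,0,0]

```text
time_s: 4.58
eef_pos: [488.8, 26.4, -4.7]
ee_rot: [0.706, -0.038, 0.706, 0.038]
force: [0.3, 0.3, 0.7]
grip_width: 0.601
```

>>> carry_out:
  deltas:
    - [-0.2,0,0,0,0,0,0]
    - [-0.2,1,0,0,0,0,0]
    - [-0.2,1,0,0,0,0,0]
    - [-0.2,2,0,0,0,0,0]
    - [-0.2,2,0,0,0,0,0]

```text
time_s: 5.2
eef_pos: [488.8, 26.4, -6.7]
ee_rot: [0.706, -0.038, 0.706, 0.038]
force: [-0.3, 0.1, -0.2]
grip_width: 0.601
```

>>> carry_out:
  deltas:
    - [0.1,0,0,0,0,0,0]
    - [0.1,0,0,0,0,0,0]
    - [0.1,0,0,0,0,0,0]
    - [0.1,0,0,0,0,0,0]
    - [0.1,0,0,0,0,0,0]

```text
time_s: 5.82
eef_pos: [488.8, 26.4, -6.6]
ee_rot: [0.706, -0.038, 0.706, 0.038]
force: [0.5, -0.1, -0.4]
grip_width: 0.448
```

Run:
```python
from h import *
im=viewer.capture("wrist")[...,::-1];s=viewer.capture("side")[...,::-1]
a=cv2.resize(im[180:440,160:470],(400,335));b=cv2.resize(s[200:320,220:360],(390,335))
cv2.imwrite("pics/w3.png",np.hstack([a,b]))
```

```text
(no output)
```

View pics/w3.png

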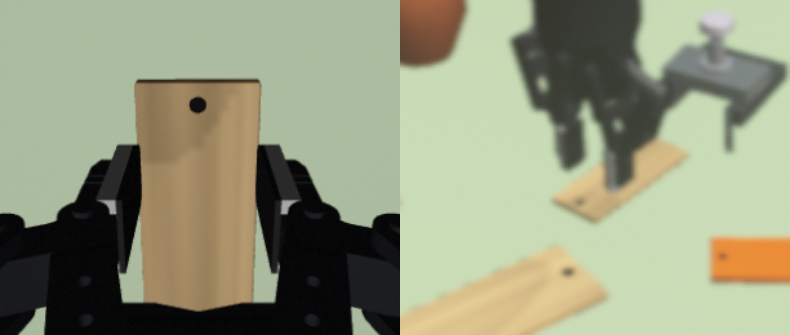

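>>> carry_out:
  deltas:
    - [0.4,0,0,0,0,0,0]
    - [0.4,0,0,0,0,0,0]
    - [0.4,0,0,0,0,0,0]
    - [0.4,0,0,0,0,0,0]
    - [0.4,0,0,0,0,0,0]

```text
time_s: 6.55
eef_pos: [488.8, 26.4, -6.6]
ee_rot: [0.706, -0.038, 0.706, 0.038]
force: [0.4, -0.5, 0.3]
grip_width: 0.301
```

Run:
```python
from h import *
im=viewer.capture("wrist")[...,::-1];s=viewer.capture("side")[...,::-1]
a=cv2.resize(im[180:440,160:470],(400,335));b=cv2.resize(s[240:290,250:310],(390,335),interpolation=2)
cv2.imwrite("pics/w4.png",np.hstack([a,b]))
```

```text
(no output)
```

View pics/w4.png

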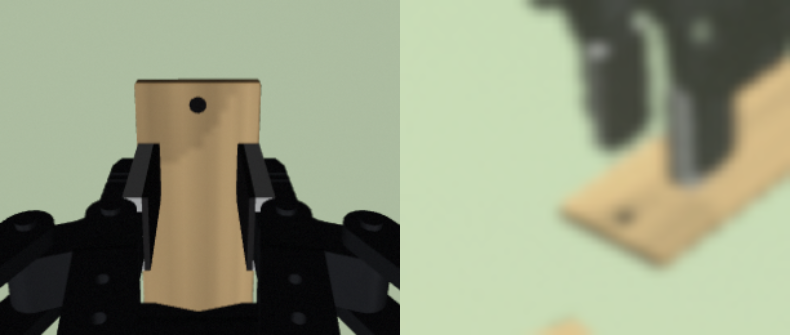

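>>> carry_out:
  deltas:
    - [-0.15,-2,0,0,0,0,0]
    - [-0.15,-2,0,0,0,0,0]
    - [-0.15,0,0,0,0,0,0]
    - [-0.15,1,0,0,0,0,0]
    - [-0.15,2,0,0,0,0,0]

```text
time_s: 7.28
eef_pos: [488.7, 26.4, -8.8]
ee_rot: [0.706, -0.038, 0.706, 0.038]
force: [-0.9, -0.8, 0.8]
grip_width: 0.575
```

>>> carry_out:
  deltas:
    - [-0.15,0,0,0,0,0,0]
    - [-0.15,1,0,0,0,0,0]
    - [-0.15,1,0,0,0,0,0]
    - [-0.15,2,0,0,0,0,0]
    - [-0.15,2,0,0,0,0,0]

```text
time_s: 7.9
eef_pos: [488.8, 26.4, -10.7]
ee_rot: [0.706, -0.038, 0.706, 0.038]
force: [-1.0, 0.5, -0.1]
grip_width: 0.57
```

>>> carry_out:
  deltas:
    - [-0.15,1,0,0,0,0,0]
    - [-0.15,1,0,0,0,0,0]
    - [0.3,1,0,0,0,0,0]
    - [0.3,1,0,0,0,0,0]
    - [0.3,1,0,0,0,0,0]

```text
time_s: 8.52
eef_pos: [488.8, 26.4, -11.6]
ee_rot: [0.706, -0.038, 0.706, 0.038]
force: [-1.1, -1.3, -0.4]
grip_width: 0.352
```

>>> carry_out:
  deltas:
    - [-0.15,0,0,0,0,0,0]
    - [-0.15,0,0,0,0,0,0]
    - [-0.15,1,0,0,0,0,0]
    - [-0.15,2,0,0,0,0,0]
    - [-0.15,3,0,0,0,0,0]

```text
time_s: 9.15
eef_pos: [488.8, 26.4, -14.7]
ee_rot: [0.706, -0.038, 0.706, 0.038]
force: [1.1, -0.3, -0.2]
grip_width: 0.576
```

>>> carry_out:
  deltas:
    - [-0.15,1,0,0,0,0,0]
    - [-0.15,1,0,0,0,0,0]
    - [-0.15,2,0,0,0,0,0]
    - [-0.15,2,0,0,0,0,0]
    - [-0.15,2,0,0,0,0,0]

```text
time_s: 9.78
eef_pos: [488.8, 26.4, -16.6]
ee_rot: [0.706, -0.038, 0.706, 0.038]
force: [0.2, -0.2, 0.3]
grip_width: 0.574
```

Run:
```python
from h import *
S=cam("side")
for c in((290,185),(210,150)):
  o,d=ray(S,[(250+c[0]/6.5,240+c[1]/6.7)])
  for y in(5,12,19,26,33,40,47): print(y,(o+d*((y-o[1])/d[:,1:2]))[0].round(1))
print(proj(S,[[488.8,26.4,-6.6],[488.8,12,6],[488.8,12,10],[488.8,12,15],[488.8,12,25]]))
print(ctrl.sense()["eef_pos"],ctrl.sense()["force"])
```

```text
5 [483.7   5.   20.4]
12 [489.8  12.   13.6]
19 [495.9  19.    6.9]
26 [5.02e+02 2.60e+01 2.00e-01]
33 [508.1  33.   -6.5]
40 [514.1  40.  -13.3]
47 [520.2  47.  -20. ]
5 [452.3   5.   49.2]
12 [458.1  12.   42.9]
19 [463.8  19.   36.5]
26 [469.5  26.   30.1]
33 [475.3  33.   23.7]
40 [481.   40.   17.3]
47 [486.7  47.   10.9]
[[289.97139871 272.8047519 ]
 [294.40590594 270.81342763]
 [294.33598045 269.24308462]
 [294.24814426 267.27056421]
 [294.07102571 263.29321608]]
[488.81842187  26.3980254  -16.58099297] [ 0.20114168 -0.20951494  0.28643352]
```

>>> carry_out:
  deltas:
    - [-0.15,1,0,0,0,0,0]
    - [-0.15,1,0,0,0,0,0]
    - [-0.15,2,0,0,0,0,0]
    - [-0.15,2,0,0,0,0,0]
    - [-0.15,2,0,0,0,0,0]

```text
time_s: 10.4
eef_pos: [488.8, 26.4, -18.6]
ee_rot: [0.706, -0.038, 0.706, 0.038]
force: [0.2, -0.4, -0.2]
grip_width: 0.578
```

>>> carry_out:
  deltas:
    - [-0.15,1,0,0,0,0,0]
    - [-0.15,1,0,0,0,0,0]
    - [0.2,1,0,0,0,0,0]
    - [0.2,1,0,0,0,0,0]
    - [0.2,1,0,0,0,0,0]

```text
time_s: 11.02
eef_pos: [488.8, 26.4, -19.6]
ee_rot: [0.706, -0.038, 0.706, 0.038]
force: [-0.5, -0.8, 0.9]
grip_width: 0.401
```

>>> carry_out:
  deltas:
    - [-0.15,0,0,0,0,0,0]
    - [-0.15,0,0,0,0,0,0]
    - [-0.15,1,0,0,0,0,0]
    - [-0.15,2,0,0,0,0,0]
    - [-0.15,3,0,0,0,0,0]

```text
time_s: 11.65
eef_pos: [488.8, 26.4, -22.7]
ee_rot: [0.706, -0.038, 0.706, 0.038]
force: [-0.7, -0.5, 0.3]
grip_width: 0.575
```

>>> carry_out:
  deltas:
    - [-0.15,1,0,0,0,0,0]
    - [-0.15,1,0,0,0,0,0]
    - [0.2,1,0,0,0,0,0]
    - [0.2,1,0,0,0,0,0]
    - [0.2,1,0,0,0,0,0]

```text
time_s: 12.28
eef_pos: [488.8, 26.4, -23.4]
ee_rot: [0.706, -0.038, 0.706, 0.038]
force: [-0.1, 1.1, 4.2]
grip_width: 0.502
```

Run:
```python
from h import *
go(517,22.4,-23,15)
C=cam("wrist"); im=viewer.capture("wrist")[...,::-1]
hsv=cv2.cvtColor(im,cv2.COLOR_BGR2HSV)
m=((hsv[...,0]<25)&(hsv[...,1]>55)&(hsv[...,2]>80)).astype(np.uint8)
for c in cv2.findContours(m,0,1)[0]:
    if cv2.contourArea(c)>1500:
        w=plane(C,c.reshape(-1,2),6)[:,:2]; print(cv2.boundingRect(c),cv2.minAreaRect(w.astype(np.float32)))
C=cam("top"); im=viewer.capture("top")[...,::-1];cv2.imwrite("pics/t2.png",im)
```

```text
shift [-0.4 -7.  27.6] turn [-8.9  0.   0. ] dist 28.0 steps 0.8 | t 12.28 pos [488.8  26.4 -23.4] F [-0.1  1.1  4.2] w 0.502
(0, 259, 82, 142) ((514.2439575195312, -109.34017944335938), (44.027862548828125, 58.950096130371094), 43.32322692871094)
(260, 256, 108, 166) ((504.1447448730469, 27.473520278930664), (81.70875549316406, 43.79374313354492), 5.91939640045166)
(81, 0, 202, 154) ((396.2596740722656, -31.911212921142578), (63.72582244873047, 51.8907585144043), 82.04852294921875)
```

>>> carry_out:
  deltas:
    - [0.2,-0.5,-2,7,-2.2,0,0]
    - [0.2,-0.5,-4,14,-4.5,0,0]
    - [0.2,-0.5,-6,21,-6.7,0,0]
    - [0.2,-0.5,-7,27.5,-8.9,0,0]
    - [0.2,-0.5,-7,27.5,-8.9,0,0]

```text
time_s: 13.0
eef_pos: [517.1, 22.4, -23.3]
ee_rot: [0.701, -0.092, 0.701, 0.092]
force: [-0.1, -0.6, 0.1]
grip_width: 0.501
```

Run:
```python
from h import *
go(584.7,40.5,-23,15)
C=cam("wrist"); im=viewer.capture("wrist")[...,::-1]; cv2.imwrite("pics/w5.png",im)
T=viewer.capture("top")[...,::-1]
cv2.imwrite("pics/v5.png",np.hstack([cv2.resize(im[180:,130:530],(500,375)),cv2.resize(T[120:300,235:355],(250,375))]))
```

```text
shift [-0.2  0.  70. ] turn [0. 0. 0.] dist 70.0 steps 1.1 | t 13.0 pos [517.1  22.4 -23.3] F [-0.1 -0.6  0.1] w 0.501
```

View pics/v5.png

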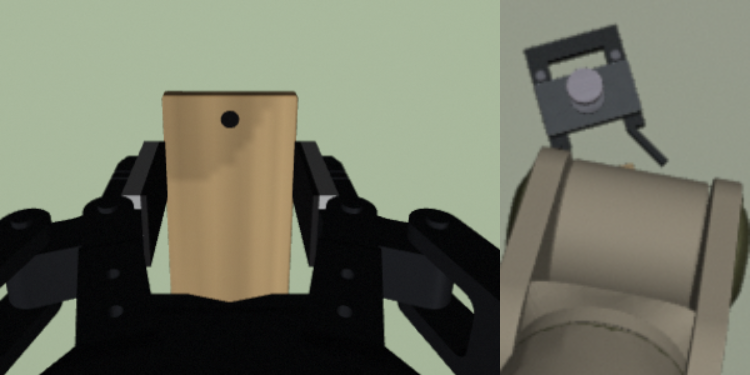

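>>> carry_out:
  deltas:
    - [0.2,0,0,10,0,0,0]
    - [0.2,0,0,20,0,0,0]
    - [0.2,0,0,30,0,0,0]
    - [0.2,0,0,40,0,0,0]
    - [0.2,0,0,45,0,0,0]

```text
time_s: 13.72
eef_pos: [561.0, 34.2, -23.2]
ee_rot: [0.701, -0.092, 0.701, 0.092]
force: [0.2, 0.0, -0.5]
grip_width: 0.501
```

>>> carry_out:
  deltas:
    - [0.2,0,0,5,0,0,0]
    - [0.2,0,0,10,0,0,0]
    - [0.2,0,0,15,0,0,0]
    - [0.2,0,0,20,0,0,0]
    - [0.2,0,0,25,0,0,0]

```text
time_s: 14.35
eef_pos: [584.8, 40.6, -23.1]
ee_rot: [0.701, -0.092, 0.701, 0.092]
force: [0.3, -0.6, -0.7]
grip_width: 0.503
```

>>> carry_out:
  deltas:
    - [-0.1,0,0,0,0,0,0]
    - [-0.1,0,0,-2,0,0,0]
    - [-0.15,0,0,-15,0,0,0]
    - [-0.15,0,0,-35,0,0,0]
    - [-0.15,0,0,-50,0,0,0]

```text
time_s: 14.98
eef_pos: [535.3, 27.4, -23.1]
ee_rot: [0.701, -0.092, 0.701, 0.092]
force: [0.4, 0.1, 0.6]
grip_width: 0.573
```

>>> carry_out:
  deltas:
    - [1,-12,0,0,0,0,0]
    - [1,-12,0,0,0,0,0]
    - [1,-12,0,0,0,0,0]
    - [1,-12,0,0,0,0,0]
    - [1,-12,0,0,0,0,0]

```text
time_s: 15.6
eef_pos: [536.2, 27.6, -11.3]
ee_rot: [0.701, -0.092, 0.701, 0.092]
force: [0.1, -0.4, -0.7]
grip_width: -0.002
```

Run:
```python
from h import *
go(584.7-.966*15,40.5-.259*15,-23,15)
C=cam("wrist"); im=viewer.capture("wrist")[...,::-1]; cv2.imwrite("pics/w6.png",im)
hsv=cv2.cvtColor(im,cv2.COLOR_BGR2HSV)
m=((hsv[...,0]<25)&(hsv[...,1]>55)&(hsv[...,2]>80)).astype(np.uint8)
for c in cv2.findContours(m,0,1)[0]:
    if cv2.contourArea(c)>500:
        w=plane(C,c.reshape(-1,2),6)[:,:2]; print(cv2.boundingRect(c),cv2.minAreaRect(w.astype(np.float32)))
cv2.imwrite("pics/v6.png",cv2.resize(im[200:,130:530],None,fx=1.5,fy=1.5))
```

```text
shift [11.7 -0.1 35.2] turn [ 0. -0. -0.] dist 37.0 steps 0.6 | t 15.6 pos [536.2  27.6 -11.3] F [ 0.1 -0.4 -0.7] w -0.002
(0, 92, 98, 159) ((513.581298828125, -108.09634399414062), (44.701290130615234, 55.93876647949219), 43.4035530090332)
```

>>> carry_out:
  deltas:
    - [1,1,0,0,0,0,0]
    - [1,2,0,0,0,0,0]
    - [1,3,0,0,0,0,0]
    - [1,4,0,0,0,0,0]
    - [1,4,0,0,0,0,0]

```text
time_s: 16.27
eef_pos: [536.2, 27.6, -15.2]
ee_rot: [0.701, -0.092, 0.701, 0.092]
force: [0.8, 0.5, 0.3]
grip_width: -0.001
```

>>> carry_out:
  deltas:
    - [1,1,0,0,0,0,0]
    - [1,1,0,0,0,0,0]
    - [1,2,0,0,0,0,0]
    - [1,2,0,0,0,0,0]
    - [1,2,0,0,0,0,0]

```text
time_s: 16.9
eef_pos: [536.2, 27.5, -17.1]
ee_rot: [0.701, -0.092, 0.701, 0.092]
force: [0.1, 1.5, -0.5]
grip_width: 0.001
```

>>> carry_out:
  deltas:
    - [1,1,0,0,0,0,0]
    - [1,1,0,0,0,0,0]
    - [1,2,0,0,0,0,0]
    - [1,2,0,0,0,0,0]
    - [1,2,0,0,0,0,0]

```text
time_s: 17.52
eef_pos: [536.2, 27.6, -19.1]
ee_rot: [0.701, -0.092, 0.701, 0.092]
force: [-0.2, -0.5, 0.0]
grip_width: -0.003
```

>>> carry_out:
  deltas:
    - [1,0.5,0,0,0,0,0]
    - [1,1,0,0,0,0,0]
    - [1,1,0,0,0,0,0]
    - [1,1.5,0,0,0,0,0]
    - [1,1.5,0,0,0,0,0]

```text
time_s: 18.15
eef_pos: [536.2, 27.5, -20.6]
ee_rot: [0.701, -0.092, 0.701, 0.092]
force: [-0.3, -0.7, -0.5]
grip_width: 0.002
```

>>> carry_out:
  deltas:
    - [1,0,0,8,0,0,0]
    - [1,0,0,16,0,0,0]
    - [1,0,0,24,0,0,0]
    - [1,0,0,30,0,0,0]
    - [1,0,0,34,0,0,0]

```text
time_s: 18.77
eef_pos: [569.4, 36.5, -20.6]
ee_rot: [0.701, -0.092, 0.701, 0.092]
force: [-0.3, 0.3, 1.9]
grip_width: -0.002
```

>>> carry_out:
  deltas:
    - [1,0,0,1,0,0,0]
    - [1,0,0,2,0,0,0]
    - [1,0,0,3,0,0,0]
    - [1,0,0,4,0,0,0]
    - [1,0,0,4,0,0,0]

```text
time_s: 19.4
eef_pos: [573.0, 37.4, -20.6]
ee_rot: [0.701, -0.092, 0.701, 0.092]
force: [-0.3, -0.1, 0.4]
grip_width: -0.002
```

>>> carry_out:
  deltas:
    - [1,0,0,1,0,0,0]
    - [1,0,0,2,0,0,0]
    - [1,0,0,3,0,0,0]
    - [1,0,0,3,0,0,0]
    - [1,0,0,3,0,0,0]

```text
time_s: 20.02
eef_pos: [575.7, 38.1, -20.6]
ee_rot: [0.701, -0.092, 0.701, 0.092]
force: [-1.9, -0.7, 0.9]
grip_width: -0.0
```

Run:
```python
from h import *
go(576,38,-20.6,15)
im=viewer.capture("wrist")[...,::-1]; s=viewer.capture("side")[...,::-1]
cv2.imwrite("pics/v7.png",np.hstack([cv2.resize(im[200:,130:530],(500,350)),cv2.resize(s[190:270,270:360],(300,350),interpolation=2)]))
```

```text
shift [-0.  -0.2  0.2] turn [ 0. -0. -0.] dist 0.0 steps 0.0 | t 20.02 pos [575.7  38.1 -20.6] F [-1.9 -0.7  0.9] w -0.0
```

View pics/v7.png

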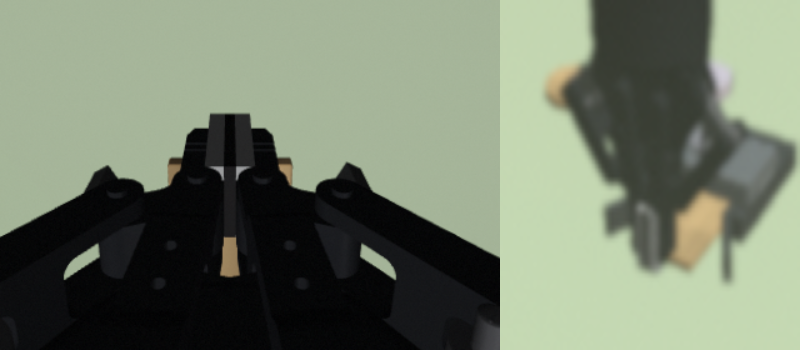

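Run:
```python
from h import *
C=cam("wrist")
P=plane(C,[(130+168*.8,200+159*.8),(130+292*.8,200+159*.8)],6);print(P)
a=np.radians(15);d=np.array([np.cos(a),np.sin(a)]);print((P[:,:2]-[652.3,58.6])@d,(P[:,:2]-[652.3,58.6])@[-d[1],d[0]])
```

```text
[[589.33354577  18.9636069    6.        ]
 [578.14824312  60.75734856   6.        ]]
[-71.07957775 -71.06673414] [-21.9888982   21.27572559]
```

>>> carry_out:
  deltas:
    - [1,0,0,0.5,0,0,0]
    - [1,0,0,1,0,0,0]
    - [1,0,0,1.5,0,0,0]
    - [1,0,0,2,0,0,0]
    - [1,0,0,2,0,0,0]

```text
time_s: 20.75
eef_pos: [576.1, 38.3, -20.8]
ee_rot: [0.699, -0.092, 0.703, 0.093]
force: [-10.5, -4.6, 6.8]
grip_width: 0.004
```

>>> carry_out:
  deltas:
    - [1,0,0,-12,0,0,0]
    - [1,0,0,-30,0,0,0]
    - [1,-40,0,-30,0,0,0]
    - [1,-90,0,-30,0,0,0]
    - [1,-140,0,-30,0,0,0]

```text
time_s: 21.38
eef_pos: [549.0, 31.1, 121.0]
ee_rot: [0.701, -0.092, 0.701, 0.092]
force: [0.6, -0.2, -0.1]
grip_width: 0.001
```

Run:
```python
from h import *
go(480,-290.5,90,-4.7)
im=viewer.capture("wrist")[...,::-1]; cv2.imwrite("pics/w8.png",im)
C=cam("wrist")
hsv=cv2.cvtColor(im,cv2.COLOR_BGR2HSV)
m=((hsv[...,0]<25)&(hsv[...,1]>55)&(hsv[...,2]>80)).astype(np.uint8)
a=np.radians(15);d=np.array([np.cos(a),np.sin(a)])
for c in cv2.findContours(m,0,1)[0]:
    if cv2.contourArea(c)>300:
        w=plane(C,c.reshape(-1,2),6)[:,:2]-[652.3,58.6]; w=np.c_[w@d,w@[-d[1],d[0]]];print(cv2.boundingRect(c),w.min(0),w.max(0))
```

```text
shift [  30.9 -292.7 -149.9] turn [19.7  0.1 -0. ] dist 330.0 steps 5.3 | t 21.38 pos [549.   31.1 121. ] F [ 0.6 -0.2 -0.1] w 0.001
(626, 297, 14, 53) [-38.61464835 279.45995803] [ 14.83086933 301.39030399]
(288, 272, 52, 31) [-62.59517007 -24.67620486] [-34.27819005  20.00099895]
(43, 92, 152, 122) [-205.96842893 -217.39054995] [-114.08439231  -94.36705009]
(503, 0, 137, 133) [-267.80646542  132.80622835] [-178.50983367  249.17689486]
(228, 0, 105, 52) [-265.62196995  -62.23285154] [-232.90833498   10.66771208]
```

>>> carry_out:
  deltas:
    - [-1,0,-53,-27,3,0,0]
    - [-1,0,-106,-54,7,0,0]
    - [-1,0,-159,-81,10,0,0]
    - [-1,0,-212,-108,14,0,0]
    - [-1,0,-260,-133,17,0,0]

```text
time_s: 22.05
eef_pos: [487.4, -256.8, 119.4]
ee_rot: [0.707, 0.013, 0.707, -0.013]
force: [0.9, -0.4, 0.5]
grip_width: 0.996
```

Run:
```python
from h import *
go(480,-290.5,70,-4.7)
```

```text
shift [ 49.4 -33.9  -6.2] turn [2.6 0.1 0. ] dist 60.0 steps 1.0 | t 22.05 pos [ 487.4 -256.8  119.4] F [ 0.9 -0.4  0.5] w 0.996
```

>>> carry_out:
  deltas:
    - [-1,0,-18,-3,1.3,0,0]
    - [-1,0,-34,-6,2.6,0,0]
    - [-1,15,-34,-6,2.6,0,0]
    - [-1,15,-34,-6,2.6,0,0]
    - [-1,15,-34,-6,2.6,0,0]

```text
time_s: 22.68
eef_pos: [480.8, -287.5, 104.3]
ee_rot: [0.707, 0.028, 0.707, -0.028]
force: [-0.4, -0.9, -0.3]
grip_width: 1.003
```

Run:
```python
from h import *
go(480,-290.5,10,-4.7)
C=cam("wrist");im=viewer.capture("wrist")[...,::-1]; cv2.imwrite("pics/w9.png",im)
print(proj(C,[[480,-290.5,62],[400,-283,62],[524,-293.5,62]]).round())
g=cv2.GaussianBlur(cv2.cvtColor(im,cv2.COLOR_BGR2HSV),(5,5),0)
for r in(130,170,210,250,290): print(r,[tuple(g[r,u]) for u in range(265,365,8)])
cv2.imwrite("pics/v9.png",im)
```

```text
shift [94.3 -3.1 -0.6] turn [ 0.2 -0.  -0. ] dist 94.0 steps 1.5 | t 22.68 pos [ 480.8 -287.5  104.3] F [-0.4 -0.9 -0.3] w 1.003
[[309. 257.]
 [311. 118.]
 [310. 321.]]
130 [(np.uint8(47), np.uint8(36), np.uint8(208)), (np.uint8(47), np.uint8(36), np.uint8(208)), (np.uint8(47), np.uint8(36), np.uint8(208)), (np.uint8(20), np.uint8(102), np.uint8(165)), (np.uint8(16), np.uint8(120), np.uint8(160)), (np.uint8(16), np.uint8(119), np.uint8(161)), (np.uint8(16), np.uint8(117), np.uint8(187)), (np.uint8(16), np.uint8(118), np.uint8(181)), (np.uint8(45), np.uint8(39), np.uint8(202)), (np.uint8(47), np.uint8(36), np.uint8(208)), (np.uint8(47), np.uint8(36), np.uint8(208)), (np.uint8(47), np.uint8(36), np.uint8(208)), (np.uint8(47), np.uint8(36), np.uint8(208))]
170 [(np.uint8(47), np.uint8(36), np.uint8(209)), (np.uint8(47), np.uint8(36), np.uint8(208)), (np.uint8(47), np.uint8(36), np.uint8(208)), (np.uint8(20), np.uint8(102), np.uint8(162)), (np.uint8(16), np.uint8(121), np.uint8(159)), (np.uint8(16), np.uint8(119), np.uint8(177)), (np.uint8(17), np.uint8(118), np.uint8(189)), (np.uint8(16
[... 1364 characters left out ...]
8(147)), (np.uint8(16), np.uint8(131), np.uint8(164)), (np.uint8(15), np.uint8(131), np.uint8(151))]
290 [(np.uint8(15), np.uint8(133), np.uint8(140)), (np.uint8(14), np.uint8(148), np.uint8(94)), (np.uint8(14), np.uint8(149), np.uint8(70)), (np.uint8(16), np.uint8(127), np.uint8(147)), (np.uint8(16), np.uint8(118), np.uint8(180)), (np.uint8(16), np.uint8(118), np.uint8(183)), (np.uint8(16), np.uint8(118), np.uint8(186)), (np.uint8(15), np.uint8(128), np.uint8(140)), (np.uint8(15), np.uint8(139), np.uint8(96)), (np.uint8(15), np.uint8(138), np.uint8(112)), (np.uint8(15), np.uint8(131), np.uint8(158)), (np.uint8(15), np.uint8(133), np.uint8(135)), (np.uint8(15), np.uint8(133), np.uint8(142))]
```

View pics/v9.png

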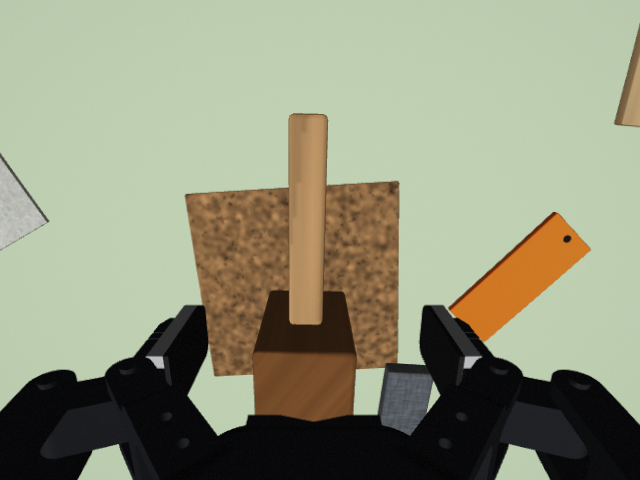

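Run:
```python
from h import *
C=cam("wrist")
P=plane(C,[(308,114),(306,322)],62);print(P.round(1));v=P[1]-P[0];print(np.linalg.norm(v),np.degrees(np.arctan2(v[1],v[0])))
u=v/np.linalg.norm(v);g=P[0]+u*(158-73);print(g)
go(g[0],g[1],30,np.degrees(np.arctan2(v[1],v[0])))
```

```text
[[ 398.  -284.6   62. ]
 [ 524.4 -296.5   62. ]]
127.02586827411052 -5.405840016617535
[ 482.58546335 -292.56823713   62.        ]
shift [74.6 -4.7  2.1] turn [0.9 0.  0. ] dist 75.0 steps 1.2 | t 22.73 pos [ 480.9 -287.7  104.6] F [-0.1 -0.6  0.3] w 1.002
```

>>> carry_out:
  deltas:
    - [-0.3,10,-5,2,1,0,0]
    - [-0.3,35,-5,2,1,0,0]
    - [-0.3,60,-5,2,1,0,0]
    - [-0.3,80,-5,2,1,0,0]
    - [-0.3,97,-5,2,1,0,0]

```text
time_s: 23.35
eef_pos: [482.0, -293.5, 6.2]
ee_rot: [0.706, 0.035, 0.706, -0.035]
force: [1.1, -0.4, 0.2]
grip_width: 0.648
```

>>> carry_out:
  deltas:
    - [1,0,0,0,0,0,0]
    - [1,0,0,0,0,0,0]
    - [1,0,0,0,0,0,0]
    - [1,0,0,0,0,0,0]
    - [1,0,0,0,0,0,0]
  newtons: 120

```text
time_s: 23.98
eef_pos: [482.4, -293.9, 8.1]
ee_rot: [0.707, 0.034, 0.706, -0.035]
force: [-1.1, 1.3, 4.7]
grip_width: 0.239
```

>>> carry_out:
  deltas:
    - [1,-5,0,0,0,0,0]
    - [1,-20,0,0,0,0,0]
    - [1,-20,0,0,0,0,0]
    - [1,-20,0,0,0,0,0]
    - [1,-20,0,0,0,0,0]

```text
time_s: 24.6
eef_pos: [481.8, -293.4, 27.0]
ee_rot: [0.706, 0.035, 0.707, -0.034]
force: [-0.3, -0.3, -4.5]
grip_width: 0.234
```

Run:
```python
from h import *
s=ctrl.sense();print(s["eef_pos"],rot(s["ee_rot"]).round(3),s["force"],s["wrist_torque"])
im=viewer.capture("wrist")[...,::-1];cv2.imwrite("pics/w10.png",im)
C=cam("wrist")
g=cv2.cvtColor(im,cv2.COLOR_BGR2HSV)
print([int(g[r,308,2]) for r in range(60,200,4)])
# handle end row & width
m=((g[...,0]<25)&(g[...,1]>80)).astype(np.uint8)
for r in(120,140,160,180): 
    w=np.where(m[r])[0]; w=w[(w>250)&(w<370)]; print(r,w.min() if len(w) else None,w.max() if len(w) else None)
r=np.where(m[:,306:311].all(1))[0];print("rows",r.min())
```

```text
[ 481.83957882 -293.39522726   27.0201975 ] [[-0.001  0.097  0.995]
 [ 0.001  0.995 -0.097]
 [-1.     0.    -0.001]] [-0.25899126 -0.27963871 -4.53564184] [ 0.06379182  0.2471837  -0.02801625]
[211, 212, 211, 212, 212, 213, 213, 158, 151, 165, 170, 170, 171, 171, 170, 169, 176, 180, 181, 180, 181, 181, 181, 181, 182, 181, 181, 182, 181, 183, 182, 182, 182, 182, 182]
120 275 346
140 276 346
160 277 346
180 278 345
rows 89
```

Run:
```python
from h import *
C=cam("wrist");s=ctrl.sense();u=rot(s["ee_rot"])[:,2]
for dz in(-6,-3,0,3,6):
    p=s["eef_pos"]-u*85; p[2]=81+dz; print(dz,proj(C,p).round(1), proj(C,p-[0,0,28]).round(1))
a=np.radians(15);d=np.array([np.cos(a),np.sin(a)])
h=np.array([652.8,58.5]); t=h-73*d; print("target tcp",t); go(t[0],t[1],80,15)
print(R.from_euler("z",20).as_matrix()[0,0])
```

```text
-6 [[314.5  91.2]] [[314.3  99.5]]
-3 [[314.5  90.1]] [[314.4  98.8]]
0 [[314.5  88.9]] [[314.4  98. ]]
3 [[314.6  87.6]] [[314.4  97.2]]
6 [[314.6  86.3]] [[314.4  96.4]]
target tcp [582.28741468  39.60620971]
shift [-52.9 341.2  67.5] turn [-20.6  -0.   -0. ] dist 352.0 steps 5.6 | t 24.65 pos [ 481.9 -293.4   27. ] F [ 0.6  0.5 -4.5] w 0.237
0.408082061813392
```

>>> carry_out:
  deltas:
    - [1,-40,10,0,0,0,0]
    - [1,-80,40,5,-2,0,0]
    - [1,-98,85,15,-5,0,0]
    - [1,-98,135,25,-8,0,0]
    - [1,-98,185,35,-11,0,0]

```text
time_s: 25.28
eef_pos: [535.1, -111.3, 125.5]
ee_rot: [0.706, -0.034, 0.706, 0.034]
force: [0.6, -0.2, -5.2]
grip_width: 0.237
```

Run:
```python
from h import *
go(582.3,39.6,125,15)
```

```text
shift [  0.5 145.7  61.4] turn [-9.5  0.  -0. ] dist 158.0 steps 2.5 | t 25.27 pos [ 535.1 -111.3  125.5] F [ 0.6 -0.2 -5.2] w 0.237
```

>>> carry_out:
  deltas:
    - [1,0,40,17,-2.5,0,0]
    - [1,0,80,34,-5,0,0]
    - [1,0,115,48,-7.5,0,0]
    - [1,0,146,61.5,-9.5,0,0]
    - [1,0,146,61.5,-9.5,0,0]

```text
time_s: 25.9
eef_pos: [582.4, 40.3, 124.9]
ee_rot: [0.701, -0.093, 0.701, 0.093]
force: [-0.7, -0.4, -4.0]
grip_width: 0.228
```

Run:
```python
from h import *
go(582.3,39.6,90,15)
im=viewer.capture("side")[...,::-1]; cv2.imwrite("pics/s11.png",im)
cv2.imwrite("pics/v11.png",cv2.resize(im[110:310,210:410],(600,600),interpolation=2))
s=ctrl.sense();u=rot(s["ee_rot"])[:,2];h=s["eef_pos"]+73*u;print("head",h)
z=s["eef_pos"][2]-4.6
S=cam("side");l=np.array([-u[1],u[0],0])
print([ (proj(S,np.r_[(h+a*28*u+b*30*l)[:2],z])[0]-[210,110])*3 for a,b in((-1,-1),(1,-1),(-1,1))])
```

```text
shift [34.9 -0.7 -0.2] turn [ 0.1 -0.  -0. ] dist 35.0 steps 0.6 | t 25.9 pos [582.4  40.3 124.9] F [-0.7 -0.4 -4. ] w 0.228
head [652.66644998  57.85902659 124.84620239]
[array([389.03113615, 259.268137  ]), array([424.84209956, 228.23828119]), array([315.74046941, 240.7209056 ])]
```

View pics/v11.png

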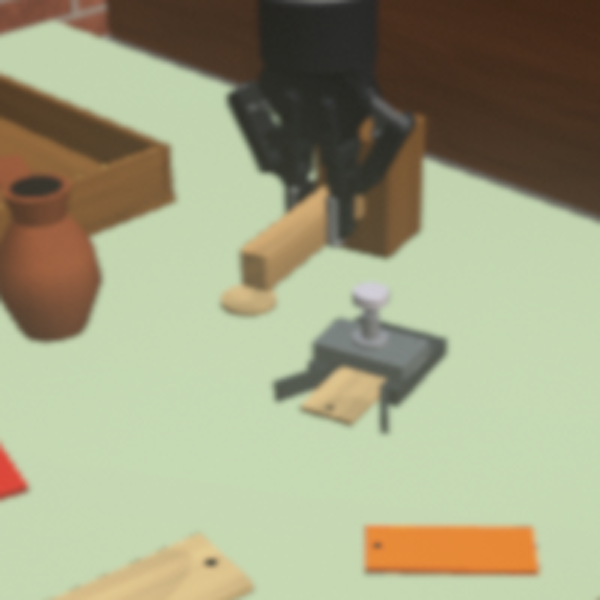

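>>> carry_out:
  deltas:
    - [1,10,-0.7,0,0,0,0]
    - [1,20,-0.7,0,0,0,0]
    - [1,30,-0.7,0,0,0,0]
    - [1,38,-0.7,0,0,0,0]
    - [1,40,-0.7,0,0,0,0]

```text
time_s: 26.58
eef_pos: [582.3, 37.6, 84.7]
ee_rot: [0.701, -0.092, 0.701, 0.092]
force: [1.2, 0.2, -4.0]
grip_width: 0.235
```

>>> carry_out:
  deltas:
    - [1,1,0,0,0,0,0]
    - [1,2,0,0,0,0,0]
    - [1,2,0,0,0,0,0]
    - [1,2,0,0,0,0,0]
    - [1,2,0,0,0,0,0]

```text
time_s: 27.2
eef_pos: [582.6, 37.6, 83.5]
ee_rot: [0.701, -0.092, 0.701, 0.092]
force: [-0.2, 0.4, -4.6]
grip_width: 0.237
```

>>> carry_out:
  deltas:
    - [1,1,1.5,0,0,0,0]
    - [1,2,1.5,0,0,0,0]
    - [1,2,1.5,0,0,0,0]
    - [1,2,1.5,0,0,0,0]
    - [1,2,1.5,0,0,0,0]

```text
time_s: 27.82
eef_pos: [582.2, 39.0, 81.4]
ee_rot: [0.701, -0.092, 0.701, 0.092]
force: [0.7, 0.3, -5.3]
grip_width: 0.233
```

>>> carry_out:
  deltas:
    - [1,1,0,0,0,0,0]
    - [1,1.5,0,0,0,0,0]
    - [1,1.5,0,0,0,0,0]
    - [1,1.5,0,0,0,0,0]
    - [1,1.5,0,0,0,0,0]

```text
time_s: 28.45
eef_pos: [582.2, 39.0, 80.0]
ee_rot: [0.701, -0.092, 0.701, 0.092]
force: [-1.4, 0.1, -1.7]
grip_width: 0.238
```

>>> carry_out:
  deltas:
    - [1,1,0,0,0,0,0]
    - [1,1,0,0,0,0,0]
    - [1,1,0,0,0,0,0]
    - [1,1,0,0,0,0,0]
    - [1,1,0,0,0,0,0]

```text
time_s: 29.08
eef_pos: [582.2, 39.0, 78.9]
ee_rot: [0.701, -0.092, 0.701, 0.092]
force: [-1.3, -0.7, -1.0]
grip_width: 0.239
```

>>> carry_out:
  deltas:
    - [1,-20,0,0,0,0,0]
    - [1,-60,0,0,0,0,0]
    - [1,-60,0,0,0,0,0]
    - [1,-60,0,0,0,0,0]
    - [1,-15,0,0,0,0,0]

```text
time_s: 29.7
eef_pos: [583.4, 38.9, 94.3]
ee_rot: [0.703, -0.092, 0.7, 0.091]
force: [-0.3, 0.5, -5.7]
grip_width: 0.24
```

Run:
```python
from h import *
for i in range(5):
    s=ctrl.sense();print(round(s["time_s"],3),s["eef_pos"].round(2),s["force"].round(1),s["dq"].round(3))
    viewer.capture("side")
```

```text
29.7 [583.37  38.94  94.26] [-0.3  0.5 -5.7] [-0.003  0.434  0.467  0.001 -0.811 -0.001]
29.75 [578.63  39.42  85.97] [ -4.9  -0.1 -12. ] [-0.002  0.007  0.01  -0.     0.164 -0.   ]
29.8 [578.42  39.48  87.98] [-0.6 -0.6 -5.2] [ 0.001 -0.056 -0.085  0.002  0.077 -0.   ]
29.85 [580.13  39.34  90.94] [ 0.1  0.7 -3.2] [ 0.002 -0.05  -0.072  0.001  0.015  0.001]
29.9 [581.61  39.13  93.13] [-0.1  0.1 -3.9] [-0.    -0.035 -0.041  0.     0.001 -0.001]
```

>>> carry_out:
  deltas:
    - [1,-25,0,0,0,0,0]
    - [1,-40,0,0,0,0,0]
    - [1,-40,0,0,0,0,0]
    - [1,-40,0,0,0,0,0]
    - [1,0,0,0,0,0,0]

```text
time_s: 30.58
eef_pos: [583.7, 38.9, 95.2]
ee_rot: [0.703, -0.092, 0.699, 0.091]
force: [0.6, -0.0, -6.3]
grip_width: 0.235
```

```bash
cat > tr.py <<'E'
from h import *
def st():
    s=ctrl.sense();A=rot(s["ee_rot"]);h=s["eef_pos"]+A@[4.6,0,73]
    print(round(s["time_s"],3),"tcp",s["eef_pos"].round(1),"face",h.round(1),"pitch",np.degrees(A[2,2]).round(2),"F",s["force"].round(1),"w",round(s["grip_width"],3))
E
python3 - <<'E'
from tr import *
st()
for i in range(4): viewer.capture("side"); st()
E
```

```text
30.575 tcp [583.7  38.9  95.2] face [654.3  57.7  91. ] pitch 0.29 F [ 0.6 -0.  -6.3] w 0.235
30.625 tcp [579.6  39.3  87.8] face [650.1  58.1  82.7] pitch -0.4 F [ -3.9   0.  -11.6] w 0.237
30.675 tcp [579.3  39.4  89.5] face [649.8  58.2  84.3] pitch -0.49 F [-0.7 -0.5 -4.8] w 0.234
30.725 tcp [580.7  39.2  92. ] face [651.3  58.   87.1] pitch -0.28 F [ 0.4 -0.3 -4. ] w 0.237
30.775 tcp [582.   39.1  93.8] face [652.5  57.9  89.1] pitch -0.07 F [ 1.1  0.2 -3.1] w 0.239
```

>>> carry_out:
  deltas:
    - [1,-10,0,0,0,0,0]
    - [1,-19,0,0,0,0,0]
    - [1,-19,0,0,0,0,0]
    - [1,-19,0,0,0,0,0]
    - [1,21,0,0,0,0,0]

```text
time_s: 31.4
eef_pos: [584.2, 38.8, 74.9]
ee_rot: [0.703, -0.092, 0.699, 0.091]
force: [-0.6, -1.1, 2.6]
grip_width: 0.237
```

Run:
```python
from tr import *
st(); im=viewer.capture("side"); st(); cv2.imwrite("pics/st0.png",im[...,::-1])
im=viewer.capture("top"); st()
```

```text
31.4 tcp [584.2  38.8  74.9] face [654.7  57.6  70.8] pitch 0.35 F [-0.6 -1.1  2.6] w 0.237
31.45 tcp [581.1  39.1  68.4] face [651.6  57.9  63.6] pitch -0.14 F [-0.8 -0.8 -3.2] w 0.236
31.5 tcp [581.4  39.1  70.6] face [652.   57.9  65.8] pitch -0.14 F [0.8 0.1 3. ] w 0.235
```

Run:
```python
from tr import *
for i in range(4): viewer.capture("top"); st()
```

```text
31.55 tcp [582.   39.1  72.8] face [652.6  57.8  68.1] pitch -0.06 F [-4.2  0.7  3. ] w 0.238
31.6 tcp [582.2  39.   73.9] face [652.7  57.8  69.3] pitch -0.03 F [-3.6  0.3  2.6] w 0.236
31.65 tcp [582.3  39.1  74.4] face [652.9  57.9  69.8] pitch 0.01 F [-2.7  0.4  2.3] w 0.233
31.7 tcp [582.4  39.1  74.4] face [652.9  57.9  69.9] pitch 0.03 F [-3.6 -0.6  1.4] w 0.236
```

>>> carry_out:
  deltas:
    - [1,-15,0,0,0,0,0]
    - [1,-40,0,0,0,0,0]
    - [1,-60,-10,0,0,0,0]
    - [1,-60,-40,-10,2,0,0]
    - [1,-60,-80,-22,4,0,0]

```text
time_s: 32.33
eef_pos: [581.5, -44.2, 134.2]
ee_rot: [0.704, -0.068, 0.704, 0.067]
force: [0.0, 0.2, -3.8]
grip_width: 0.234
```

Run:
```python
from h import *
go(482,-293.4,60,-5.6)
```

```text
shift [  74.2 -225.8 -145. ] turn [16.5  0.   0. ] dist 278.0 steps 4.5 | t 32.33 pos [581.5 -44.2 134.2] F [ 0.   0.2 -3.8] w 0.234
```

>>> carry_out:
  deltas:
    - [1,0,-45,-29,3,0,0]
    - [1,0,-95,-60,7,0,0]
    - [1,0,-145,-92,11,0,0]
    - [1,0,-190,-122,14,0,0]
    - [1,0,-225,-145,16.5,0,0]

```text
time_s: 32.95
eef_pos: [480.7, -294.3, 134.1]
ee_rot: [0.706, 0.035, 0.706, -0.036]
force: [0.5, 1.2, -4.7]
grip_width: 0.237
```

>>> carry_out:
  deltas:
    - [1,10,0,0,0,0,0]
    - [1,30,0,0,0,0,0]
    - [1,50,0,0,0,0,0]
    - [1,70,0,0,0,0,0]
    - [1,80,0,0,0,0,0]

```text
time_s: 33.58
eef_pos: [481.8, -291.2, 52.3]
ee_rot: [0.706, 0.034, 0.707, -0.034]
force: [-0.1, 0.8, -3.4]
grip_width: 0.234
```

Run:
```python
from h import *
go(482,-293.4,12,-5.6)
# tag and mallet check (top view)
im=viewer.capture("top")[...,::-1]; cv2.imwrite("pics/t12.png",im); C=cam("top")
hsv=cv2.cvtColor(im,cv2.COLOR_BGR2HSV); m=((hsv[...,0]<25)&(hsv[...,1]>55)&(hsv[...,2]>50)).astype(np.uint8)
a=np.radians(15);d=np.array([np.cos(a),np.sin(a)])
for c in cv2.findContours(m,0,1)[0]:
    if 100<cv2.contourArea(c)<1000 and cv2.boundingRect(c)[0]<340:
        w=plane(C,c.reshape(-1,2),6)[:,:2]-[652.3,58.6]; w=np.c_[w@d,w@[-d[1],d[0]]];print(cv2.boundingRect(c),w.min(0),w.max(0))
```

```text
shift [40.3 -2.2  0.5] turn [ 0.1 -0.1 -0.1] dist 40.0 steps 0.6 | t 33.58 pos [ 481.8 -291.2   52.3] F [-0.1  0.8 -3.4] w 0.234
(268, 177, 32, 35) [-68.36795883 -20.95131784] [-17.66482444  22.46385835]
(174, 149, 28, 27) [ 29.0678013  121.48866065] [ 75.29605297 168.17821493]
(259, 144, 27, 14) [ 28.56646535 -21.835308  ] [42.50621507 22.53411839]
```

>>> carry_out:
  deltas:
    - [1,15,-2,0,0,0,0]
    - [1,28,-2,0,0,0,0]
    - [1,36,-2,0,0,0,0]
    - [1,40,-2,0,0,0,0]
    - [1,41,-2,0,0,0,0]

```text
time_s: 34.25
eef_pos: [481.6, -294.4, 11.9]
ee_rot: [0.706, 0.034, 0.706, -0.035]
force: [0.1, -0.2, -4.1]
grip_width: 0.24
```

>>> carry_out:
  deltas:
    - [1,1,0,0,0,0,0]
    - [1,2,0,0,0,0,0]
    - [1,2.5,0,0,0,0,0]
    - [1,2.5,0,0,0,0,0]
    - [1,2.5,0,0,0,0,0]

```text
time_s: 34.88
eef_pos: [481.5, -294.3, 9.4]
ee_rot: [0.706, 0.034, 0.706, -0.035]
force: [0.1, 0.2, -4.6]
grip_width: 0.236
```

>>> carry_out:
  deltas:
    - [1,0.5,0,0,0,0,0]
    - [1,1,0,0,0,0,0]
    - [1,1,0,0,0,0,0]
    - [1,1,0,0,0,0,0]
    - [1,1,0,0,0,0,0]

```text
time_s: 35.5
eef_pos: [481.6, -294.3, 8.5]
ee_rot: [0.706, 0.034, 0.706, -0.035]
force: [-0.7, 0.4, -2.8]
grip_width: 0.235
```

>>> carry_out:
  deltas:
    - [1,0.5,0,0,0,0,0]
    - [1,0.7,0,0,0,0,0]
    - [1,0.7,0,0,0,0,0]
    - [1,0.7,0,0,0,0,0]
    - [1,0.7,0,0,0,0,0]

```text
time_s: 36.12
eef_pos: [481.5, -294.3, 8.2]
ee_rot: [0.706, 0.034, 0.706, -0.035]
force: [-4.2, 2.5, 5.5]
grip_width: 0.234
```

>>> carry_out:
  deltas:
    - [0.4,0,0,0,0,0,0]
    - [0.2,0,0,0,0,0,0]
    - [0,0,0,0,0,0,0]
    - [-0.3,0,0,0,0,0,0]
    - [-0.3,0,0,0,0,0,0]
  newtons: 20

```text
time_s: 36.75
eef_pos: [481.6, -294.3, 7.7]
ee_rot: [0.706, 0.034, 0.706, -0.034]
force: [0.2, -0.4, 0.0]
grip_width: 0.65
```

>>> carry_out:
  deltas:
    - [-0.3,-15,0,0,0,0,0]
    - [-0.3,-50,0,0,0,0,0]
    - [-0.3,-100,0,0,0,0,0]
    - [-0.3,-150,0,-30,0,0,0]
    - [-0.3,-160,0,-90,0,0,0]

```text
time_s: 37.38
eef_pos: [392.6, -286.6, 171.6]
ee_rot: [0.708, 0.032, 0.704, -0.036]
force: [-0.1, -1.5, -1.1]
grip_width: 0.65
```

>>> carry_out:
  deltas:
    - [-0.3,0,0,-20,0,0,0]
    - [-0.3,0,0,-50,0,0,0]
    - [-0.3,0,0,-60,0,0,0]
    - [-0.3,0,0,-60,0,0,0]
    - [-0.3,0,0,-60,0,0,0]

```text
time_s: 38.0
eef_pos: [332.9, -279.9, 167.9]
ee_rot: [0.706, 0.034, 0.706, -0.034]
force: [-0.5, 0.5, -0.1]
grip_width: 0.652
```

Run:
```python
from h import *
im=viewer.capture("top")[...,::-1]; C=cam("top"); cv2.imwrite("pics/t13.png",im); a0=cv2.imread("pics/top0.png")
D=cv2.absdiff(im,a0).max(2); b=(D>40).astype(np.uint8)
for c in cv2.findContours(b,0,1)[0]:
    if cv2.contourArea(c)>15: print("diff",cv2.boundingRect(c),cv2.contourArea(c))
side=viewer.capture("side")[...,::-1]; s0=cv2.imread("pics/side0.png")
b=(cv2.absdiff(side,s0).max(2)>40).astype(np.uint8)
for c in cv2.findContours(b,0,1)[0]:
    if cv2.contourArea(c)>15: print("sdiff",cv2.boundingRect(c),cv2.contourArea(c))
hsv=cv2.cvtColor(im,cv2.COLOR_BGR2HSV); m=((hsv[...,0]<25)&(hsv[...,1]>55)&(hsv[...,2]>50)).astype(np.uint8)
a=np.radians(15);d=np.array([np.cos(a),np.sin(a)])
for c in cv2.findContours(m,0,1)[0]:
    if 100<cv2.contourArea(c)<1000 and 200<cv2.boundingRect(c)[0]<340:
        w=plane(C,c.reshape(-1,2),6)[:,:2]-[652.3,58.6]; w=np.c_[w@d,w@[-d[1],d[0]]];print(cv2.boundingRect(c),w.min(0),w.max(0))
print(ctrl.sense()["eef_pos"],ctrl.sense()["force"],ctrl.sense()["time_s"])
```

```text
diff (175, 463, 65, 17) 706.5
diff (607, 426, 33, 54) 1079.5
diff (148, 422, 123, 58) 2738.5
diff (495, 342, 145, 138) 11468.0
diff (481, 291, 4, 29) 30.5
diff (279, 215, 32, 67) 1520.5
diff (268, 178, 32, 34) 654.0
diff (260, 145, 25, 12) 102.0
sdiff (0, 385, 4, 11) 22.0
sdiff (6, 358, 26, 34) 209.0
sdiff (35, 345, 41, 14) 247.0
sdiff (0, 323, 5, 10) 20.5
sdiff (72, 295, 27, 56) 875.5
sdiff (29, 261, 32, 62) 822.0
sdiff (129, 155, 4, 14) 16.0
sdiff (45, 144, 118, 164) 7633.5
sdiff (84, 144, 13, 10) 57.0
sdiff (101, 139, 19, 12) 102.5
sdiff (275, 136, 131, 177) 9305.0
sdiff (67, 132, 9, 17) 18.0
sdiff (84, 125, 30, 15) 223.0
sdiff (79, 117, 10, 10) 52.5
sdiff (92, 109, 31, 15) 224.5
sdiff (62, 101, 11, 19) 62.0
sdiff (87, 97, 19, 13) 117.0
sdiff (110, 95, 8, 10) 43.0
sdiff (333, 87, 56, 36) 928.5
sdiff (73, 87, 8, 10) 44.0
sdiff (84, 79, 38, 16) 341.0
sdiff (75, 67, 25, 13) 193.5
sdiff (102, 65, 15, 11) 111.0
sdiff (214, 58, 13, 9) 61.5
sdiff (81, 49, 30, 15) 221.5
sdiff (214, 45, 8, 7) 29.5
sdiff (53, 45, 9, 10) 33.0
sdiff (51, 36, 8, 6) 18.0
sdiff (75, 35, 17, 12) 124.5
sdiff (94, 32, 20, 13) 156.5
sdiff (74, 18, 29, 12) 209.0
sdiff (48, 16, 9, 5) 18.0
sdiff (71, 9, 9, 4) 16.0
sdiff (158, 0, 252, 171) 16814.0
sdiff (139, 0, 30, 5) 101.0
sdiff (61, 0, 154, 89) 3354.0
(268, 177, 32, 35) [-68.36795883 -20.95131784] [-17.76392559  22.46385835]
(259, 144, 27, 14) [ 28.56646535 -21.38369172] [42.46184507 22.53411839]
[ 332.80662055 -279.69288701  167.64193498] [-1.1040016   0.40453925  0.18589798] 38.1
```

```bash
python3 -c "
from rig import order; print(order.finish_job())"
```

```text
the job is handed in; nothing more can be done
None
```

I slid the tag home, struck the punch once with the mallet, stood the mallet back on the mat and handed the job in at about 38 s of the 72 s. The bite itself was never seen, only inferred from the punch depth.

- **Tag:** I gripped it, slid it into the channel and pushed it to the stop with shut fingers. The push ended at about 11 N along the channel with the tag no longer moving. After the blow and again at the end, the top camera put its rear end at x ≈ -68 mm (nominal -69) and its front at about 42 mm (stop face at 41). That agrees within the calibration error of about 2 mm.
- **Blow:** I felt for the cap with the mallet and found its top about 76 mm above the table. I timed two practice strokes in the air first, because the arm overshoots. The real stroke came down at about 0.3 m/s. The deepest sample was about 12.5 mm down, so I put the peak at 12 to 13.5 mm, between the 10 mm bite and the 19 mm split. After the blow the mallet rested on the punch about 6 mm down for roughly a quarter of a second, above the bite depth. Force and position agreed there.
- **Mallet and the rest:** I felt the mallet onto the mat and let go. The last top picture differs from the first only at the tag, by about one pixel at the mallet's handle, and where the arm itself is. The jug, disc and brush show no change.
- **Disagreement:** The fingertips sat about 20 mm higher than the reported TCP suggested. Gripping the tag therefore took several tries, and I set the heights by touch instead.

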